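# Cull the faulty bench-pin blanks and hold the good one against the stop

## Robot

A 6-joint arm with a two-finger parallel gripper is mounted at the origin on the work surface. World frame = base frame: x ahead of the robot, y to its left, z up, the work surface at z = 0. Lengths are in mm, angles in rad, forces in N, time in s.
With the tool pointing down it reaches from about 300 to 775 mm from the base axis. Payload 14.6 kg.
Tool frame: the origin (TCP) lies midway between the tips of the shut fingers; the grasp point (between the pads) lies 19 mm behind it; z points along the fingers, y is the line along which they close (so a half turn about z gives the same grasp; the last joint's range is limited). The gripper opens to 94 mm and grips with 3 to 60 N. Pads are 16 mm wide; open, the fingers measure 119 mm over their backs; the gripper's body (75 mm by 177 mm) begins 78 mm behind the grasp point.
Start: joints at [-0.067, 0.3, 1.521, -0, 1.321, -0.067], TCP at [549.99, -0.002, 205.446] pointing down, gripper open.
Joint ranges: [-3.03, 3.03], [-0.79, 2.21], [0.23, 2.52], [-1.04, 4.18], [0, 3.07], [-2.55, 2.55]. Speed limits (rad/s): [2.22, 2.22, 2.57, 3.14, 3.14, 3.14].

## Interface

Orientations are given as [roll, pitch, yaw] about the fixed x, y, z axes, in that order (R = Rz(yaw) Ry(pitch) Rx(roll)).
In Python, from cell import * gives the robot as it stands. The module is installed in compiled form; this text tells all that it offers.
- The arm moves only by the tool servo_tool, never from a script. Its argument "motion" is a list of rows, each an object of numbers: "wx", "wy", "wz": the turn, a rotation vector about the tool's x, y, z in units of 2 rad (1.0 is 2 rad); "dx", "dy", "dz": the shift along the tool's x, y, z in units of 10 cm (1.0 is 10 cm); "fingers": the closure, from -1 (fully open) to 1 (shut). In form: [{"wx": .., "wy": .., "wz": .., "dx": .., "dy": .., "dz": .., "fingers": ..}, ...]. A call has 1 to 10 rows; each row is the pose to reach, as a shift and turn from the pose commanded when the call began, along the tool's axes at that moment; what a row does not reach only later rows make up. A row lasts 1/10 s, in which the tool goes at most 50 mm and 8.59 degrees, less where a joint would pass 70% of its speed; a pose out of reach is approached as far as the arm can. A call with a number of a shift or a turn outside -1 to 1 is refused whole. A call with a gripper value outside its range is refused whole. The fingers move at their own pace and stop on an object; "newtons" is the grip in N (left out, the last holds). Time passes only in rows, so rows that repeat a pose let the fingers close. It gives the time, the measured TCP pose, the force, the opening and the grip force at its end, in the units of the state.
- read_state(): the state, without advancing time (a new reading comes with each control period).
- camera(name): name is "scene" or "side" or "wrist"; returns a dict with "image" (480x640x3 uint8, red, green, blue), "fx", "fy", "cx", "cy" (pixels), "R" (3x3) and "t" (3): a world point X has camera coordinates R X + t. Camera axes: x right, y down, z forward; pixel columns grow to the right and rows downward; lengths in mm; the calibration is good to about 2 mm. A picture is of the moment at which its call begins. There is no depth.
- sign_off(): hands the job in; it is judged then, once.
Trained networks look in a picture, given as the dict that the camera call returned (one of the last four; its "shot" number tells which), for a name from the list of things; names that differ only in an ending like _2 or _b are one class to them, and where a whole thing is asked for, a point or a joint stands for the part that bears it (a point fixed in the world has none). Each returns a list of dicts, best first, with "conf" (0 to 1); they miss things now and then, are a little off and sometimes report something else, mostly with a low value. They report only what shows in the picture. A call takes as long as a camera call.
- spot_in(query, picture): "location" ([column, row] in pixels, amid what is visible of it).
- trace(query, picture): "pixels" (480x640 bool, what is visible of it) and "location" ([column, row] in pixels, amid what is visible of it).
The state is a dict: "clock": time; "joints": joint angles; "qd": joint speeds; "effort": joint torques, N m; "eef_pos": TCP position; "eef_rot": TCP orientation; "wrist_force": force on the tool from outside, world axes, zero at the start; "moment": the same for the moment, N m; "finger_gap": finger opening in mm; "finger_force": force on a finger pad.
Only numpy, scipy, OpenCV 4.12 (cv2) and the standard library are available. Lean on these libraries where they do the work, as an engineer would, in place of code of your own. Each camera call takes 0.05 s, during which the arm holds its last target. There are 200 camera calls.

## Task

Of the three pale wooden bench-pin blanks in the middle of the bench, first put the two faulty ones, the short one and the one with a broken corner, into the wooden reject tray. Then lay the whole one flat and lengthwise on the middle of the dark jig board and push its end squarely against the sprung steel stop with a steady 9 N or so (pointer between the two lines, 6 to 12 N), and finish while still holding it pressed there in the gripper or with the fingers, so that the jeweller can screw it down. Leave the other tools and jars where they are.

Things in the scene. Friction and masses are not known exactly. Their poses are not given: they have to be found in the camera images.
- sound_blank: the one whole bench-pin blank: pale wooden bar 90 x 36 x 22 mm with square ends, lying flat, about 55 g. Origin: centre of its underside; x along its length, z up
- short_blank: faulty blank, same wood and section but only 60 mm long (60 x 36 x 22 mm). Origin: centre of its underside; x along its length, z up
- chipped_blank: faulty blank, 90 x 36 x 22 mm, with one corner broken away over its whole thickness: at its +x, +y corner a notch 28 mm long (along x) and 14 mm wide (along y) is missing, so it is full width only from x = -45 to +17 mm. Origin: centre of the underside of the uncut bar; x along its length, z up
- tray: open wooden reject tray, fixed, outside 220 (x) x 130 (y) x 30 mm high, walls and floor 6 mm. Origin: centre of its underside
- jig: fixed dark wooden board 220 (x) x 100 (y) x 18 mm; origin: centre of its underside; its flat top, the bed, is 18 mm above. A sprung steel stop plate stands across the bed; the bed is clear from x = -110 to +41 mm. Beyond, two rails run beside the plate at y = +-36 mm (tops 40 mm above the origin) to a block behind it at x = +86 to +110 mm (top 52 mm above)
- stop_face (a point): the steel stop plate, 8 mm thick, 56 mm wide, 26 mm tall, its foot 2 mm above the bed. This point: middle of the lower edge of the face towards the blank (that face looks to the jig's -x; axes as the jig's). At rest it is 45 mm from the jig's origin along the jig's x
- stop (a joint): how far the stop plate is pushed back along the jig's +x, m: 0 at rest, 0.032 at its end. Spring of 600 N per m with no preload: about 9 N at 0.015. A small steel pointer on the plate passes over one rail, which has two dark lines at 0.010 (6 N) and 0.020 (12 N)
- flux_jar: bystander, not part of the job: small amber jar, 34 mm across, 42 tall. Origin: centre of its underside
- loupe: bystander, not part of the job: black eye loupe, 30 mm across, 28 tall. Origin: centre of its underside
- doming_punch: bystander, not part of the job: steel punch standing upright, 24 mm across, 55 tall. Origin: centre of its underside
- weight: bystander, not part of the job: brass knobbed weight, 30 mm across, 38 tall. Origin: centre of its underside
- hammer: bystander, not part of the job: hammer lying flat, 220 mm long. Origin: centre of its underside
- screwdriver: bystander, not part of the job: screwdriver lying flat, 170 mm long. Origin: centre of its underside
- dish: bystander, not part of the job: white dish, 70 mm across, 22 tall. Origin: centre of its underside

How it is judged:
By the outcome, as a careful person would: the job done as asked, in the order asked, and still so for the second after the job is handed in, while the arm keeps its last pose, push and grip.
It also fails if it takes over 66 s, if anything falls off the work surface, if the arm or the gripper's body presses on something with over 40 N, if the wrist force passes 120 N, or if a joint passes its speed limit or range.

## Working session

There is one attempt and no reset: what is moved stays moved. The work goes in short steps, Python scripts to look and compute and a tool call to move; the robot and the scene stay as the last step left them, time stands still between calls to the robot, and variables do not carry over. Pictures are saved under pics/ and viewed, at most 10 in all, crops included, and the job is handed in when it is done.

Besides the shell and the picture viewer there is one more tool, called after "Call:" in YAML: its name, and indented under it one key for each argument. servo_tool: Moves the arm, as the interface text tells. Its arguments: {"type":"object","properties":{"motion":{"type":"array","items":{"type":"object","properties":{"wx":{"type":"number"},"wy":{"type":"number"},"wz":{"type":"number"},"dx":{"type":"number"},"dy":{"type":"number"},"dz":{"type":"number"},"fingers":{"type":"number"}}}},"newtons":{"type":"number"}},"required":["motion"]}

```bash
mkdir -p pics
cat > h.py <<'E'
from cell import *
import numpy as np, cv2
def ray(c,uv,z):
    R=np.array(c["R"]);t=np.array(c["t"])
    d=R.T@np.array([(uv[0]-c["cx"])/c["fx"],(uv[1]-c["cy"])/c["fy"],1]);o=-R.T@t
    return o+d*(z-o[2])/d[2]
def proj(c,X):
    p=np.array(c["R"])@np.array(X)+np.array(c["t"])
    return [c["fx"]*p[0]/p[2]+c["cx"],c["fy"]*p[1]/p[2]+c["cy"]]
def save(c,n): cv2.imwrite("pics/%s.png"%n,cv2.cvtColor(c["image"],cv2.COLOR_RGB2BGR))
def topquad(c,px,z):
    """min-area rectangle of a mask projected to plane z: centre, sizes, angle of long side"""
    ys,xs=np.nonzero(px)
    P=np.array([ray(c,(x,y),z)[:2] for x,y in zip(xs,ys)],np.float32)
    return cv2.minAreaRect(P)
E
python3 - <<'E'
from h import *
s=read_state();print(s)
for n in("scene","side"):
    c=camera(n);save(c,n+"0")
    print(n,"cam at",(-np.array(c["R"]).T@np.array(c["t"])).round())
    for q in["sound_blank","short_blank","chipped_blank","tray","jig","stop_face","flux_jar","loupe","doming_punch","weight","hammer","screwdriver","dish"]:
        z={"sound_blank":22,"short_blank":22,"chipped_blank":22,"jig":18,"tray":15}.get(q,10)
        for r in trace(q,c)[:3]:
            b=topquad(c,r["pixels"],z)
            print(q,round(r["conf"],2),np.round(r["location"]),ray(c,r["location"],z)[:2].round(),r["pixels"].sum(),[np.round(x) for x in b])
E
```

```text
{'clock': 0.0, 'joints': array([-6.66181302e-02,  3.00480037e-01,  1.52153280e+00, -2.68834202e-05,
        1.32065116e+00, -6.65596707e-02]), 'qd': array([-0.00156   ,  0.00131921, -0.00048602, -0.000669  ,  0.00134648,
        0.00041417]), 'effort': array([-1.53750298e-03, -5.31805658e+01, -3.52735734e+01,  7.07558286e-02,
        2.43994006e-02, -4.79655944e-05]), 'eef_pos': array([ 5.49769708e+02, -4.60549122e-03,  2.04901838e+02]), 'eef_rot': array([-3.14052195e+00, -4.52735391e-05,  1.57074451e+00]), 'wrist_force': array([ 0.13725124, -0.21616487, -0.18299542]), 'moment': array([ 0.01102431,  0.03685198, -0.04484399]), 'finger_force': 0.0, 'finger_gap': 93.7565849616961}
scene cam at [1657.  -45.  673.]
sound_blank 0.95 [316. 233.] [608. -16.] 369 [array([596., -20.]), array([115.,  40.]), np.float64(13.0)]
sound_blank 0.27 [198. 219.] [ 516. -321.] 2614 [array([ 480., -318.]), array([145., 278.]), np.float64(88.0)]
short_blank 0.63 [320. 251.] [689. -11.] 341 [array([699.,  -7.]), array([37., 87.]), np.float64(86.0)]
chipped_blank 0.78 [318. 212.] [506.  -9.] 246 [array([496.
[... 2476 characters left out ...]
oupe 0.51 [307. 214.] [618. 156.] 204 [array([614., 155.]), array([68., 28.]), np.float64(79.0)]
doming_punch 0.58 [265. 300.] [ 491. -114.] 352 [array([ 484., -115.]), array([81., 22.]), np.float64(82.0)]
weight 0.65 [255. 172.] [537. 385.] 193 [array([540., 384.]), array([48., 92.]), np.float64(5.0)]
weight 0.49 [250. 221.] [497. 153.] 248 [array([501., 149.]), array([82., 29.]), np.float64(82.0)]
hammer 0.92 [433. 307.] [ 756. -196.] 2362 [array([ 739., -211.]), array([245.,  94.]), np.float64(81.0)]
dish 0.92 [415. 229.] [815.  41.] 596 [array([810.,  39.]), array([69., 81.]), np.float64(9.0)]
dish 0.16 [254. 175.] [532. 369.] 168 [array([540., 383.]), array([47., 80.]), np.float64(5.0)]
```

```bash
python3 - <<'E'
from h import *
c=camera("wrist");save(c,"wrist0")
print("cam at",(-np.array(c["R"]).T@np.array(c["t"])).round(), np.round(c["R"],2).tolist())
for q in["sound_blank","short_blank","chipped_blank","flux_jar","loupe","doming_punch","weight","jig","tray"]:
    for r in trace(q,c)[:3]:
        b=topquad(c,r["pixels"],22)
        print(q,round(r["conf"],2),np.round(r["location"]),ray(c,r["location"],22)[:2].round(),r["pixels"].sum(),[np.round(x) for x in b])
E
python3 - <<'E'
import cv2
a=cv2.imread("pics/side0.png");cv2.imwrite("pics/side0c.png",cv2.resize(a[130:480,130:530],(686,600),interpolation=cv2.INTER_CUBIC))
E
```

```text
cam at [550.  70. 384.] [[1.0, -0.0, -0.0], [-0.0, -0.97, 0.25], [-0.0, -0.25, -0.97]]
sound_blank 0.73 [349. 235.] [578. -17.] 3088 [array([576., -17.]), array([89., 40.]), np.float64(12.0)]
sound_blank 0.41 [264. 342.] [ 482. -142.] 448 [array([ 481., -140.]), array([37., 23.]), np.float64(79.0)]
short_blank 0.92 [446. 223.] [678.  -4.] 2235 [array([679.,  -4.]), array([38., 66.]), np.float64(82.0)]
chipped_blank 0.86 [266. 222.] [490.  -3.] 2847 [array([484.,  -7.]), array([40., 90.]), np.float64(74.0)]
flux_jar 0.95 [372. 337.] [ 605. -136.] 854 [array([ 606., -137.]), array([31., 45.]), np.float64(14.0)]
loupe 0.89 [385.  70.] [609. 143.] 935 [array([611., 143.]), array([32., 29.]), np.float64(48.0)]
doming_punch 0.88 [266. 342.] [ 485. -142.] 433 [array([ 481., -139.]), array([35., 22.]), np.float64(81.0)]
weight 0.65 [272.  82.] [502. 133.] 897 [array([501., 133.]), array([28., 32.]), np.float64(26.0)]
tray 0.61 [250. 428.] [ 460. -260.] 5569 [array([ 469., -261.]), array([ 53., 222.]), np.float64(90.0)]
tray 0.19 [498. 322.] [ 747. -118.] 1378 [array([ 760., -184.]), array([ 71., 168.]), np.float64(6.0)]
```

View pics/wrist0.png

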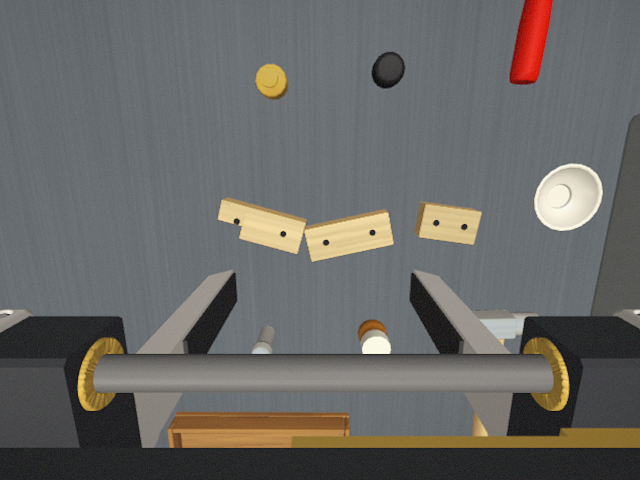

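View pics/side0c.png

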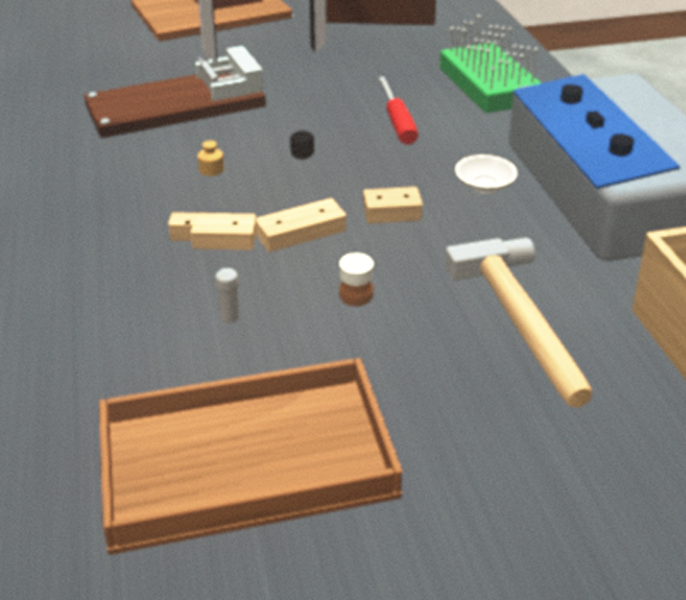

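Call:
servo_tool:
  motion:
    - {"dx":-0.05,"dy":1,"dz":1,"wz":0.855,"fingers":-1}
    - {"dx":-0.05,"dy":1,"dz":1,"wz":0.855,"fingers":-1}
    - {"dx":-0.05,"dy":1,"dz":1,"wz":0.855,"fingers":-1}
    - {"dx":-0.05,"dy":1,"dz":1,"wz":0.855,"fingers":-1}
    - {"dx":-0.05,"dy":1,"dz":1,"wz":0.855,"fingers":-1}
    - {"dx":-0.05,"dy":1,"dz":1,"wz":0.855,"fingers":-1}
    - {"dx":-0.05,"dy":1,"dz":1,"wz":0.855,"fingers":-1}
    - {"dx":-0.05,"dy":1,"dz":1,"wz":0.855,"fingers":-1}
    - {"dx":-0.05,"dy":1,"dz":1,"wz":0.855,"fingers":-1}
    - {"dx":-0.05,"dy":1,"dz":1,"wz":0.855,"fingers":-1}
  newtons: 40

```text
schema error: expected keys wx, wy, wz, dx, dy, dz, fingers
```

```bash
cat >> h.py <<'E'
def go(x,y,z,yawdeg):
    s=read_state();p=s["eef_pos"];w=s["eef_rot"][2];D=np.array([x,y,z])-p
    dw=(np.radians(yawdeg)-w+np.pi)%(2*np.pi)-np.pi
    print("t %.2f"%s["clock"],"pos",p.round(1),"yaw %.1f"%np.degrees(w),"gap %.1f"%s["finger_gap"],"ff %.1f"%s["finger_force"],"F",s["wrist_force"].round(1),
     "\n dx %.3f dy %.3f dz %.3f wz %.3f"%((D[0]*np.cos(w)+D[1]*np.sin(w))/100,(D[0]*np.sin(w)-D[1]*np.cos(w))/100,-D[2]/100,-dw/2))
E
python3 - <<'E'
from h import *
go(679,-5,4,-8)
c=camera("wrist");save(c,"wrist1")
for q in["short_blank","sound_blank","chipped_blank"]:
    for r in trace(q,c)[:2]:
        b=topquad(c,r["pixels"],22);print(q,round(r["conf"],2),np.round(r["location"]),[np.round(x,1) for x in b])
# tray & jig from the side picture corners
c=camera("side")
for q in("tray","jig"):
    r=trace(q,c)[0];k,_=cv2.findContours(r["pixels"].astype(np.uint8),0,1)
    k=max(k,key=cv2.contourArea);h=cv2.approxPolyDP(cv2.convexHull(k),4,True)[:,0]
    print(q,r["conf"],[(tuple(int(v) for v in u),*[tuple(ray(c,u,z)[:2].round().astype(int).tolist()) for z in (0,18,30)]) for u in h])
E
```

```text
t 1.90 pos [550.    0.  205.4] yaw 90.0 gap 93.8 ff 0.0 F [-0.2  0.7 -0.1] 
 dx -0.050 dy 1.290 dz 2.014 wz 0.855
short_blank 0.91 [445. 222.] [array([678.8,  -4.5]), array([38.8, 65.8]), np.float64(81.6)]
sound_blank 0.95 [346. 236.] [array([576.4, -17.2]), array([89.4, 39.5]), np.float64(12.8)]
sound_blank 0.4 [270.  84.] [array([501.3, 132.7]), array([28.3, 31.8]), np.float64(45.7)]
chipped_blank 0.97 [267. 223.] [array([484.1,  -6. ]), array([40.6, 91.1]), np.float64(73.7)]
tray 0.91 [((340, 341), (590, -228), (585, -248), (582, -260)), ((363, 404), (589, -357), (584, -372), (581, -382)), ((361, 421), (578, -384), (574, -398), (571, -408)), ((192, 452), (361, -380), (363, -394), (364, -404)), ((188, 364), (361, -223), (363, -242), (364, -255))]
jig 0.81 [((281, 170), (603, 400), (597, 362), (594, 337)), ((284, 191), (591, 288), (586, 253), (582, 230)), ((189, 210), (377, 249), (378, 216), (379, 193)), ((180, 185), (360, 376), (362, 339), (363, 314)), ((270, 158), (587, 478), (582, 438), (579, 411))]
```

Call:
servo_tool:
  motion:
    - {"wx":0,"wy":0,"wz":0.855,"dx":-0.05,"dy":1,"dz":1,"fingers":-1}
    - {"wx":0,"wy":0,"wz":0.855,"dx":-0.05,"dy":1,"dz":1,"fingers":-1}
    - {"wx":0,"wy":0,"wz":0.855,"dx":-0.05,"dy":1,"dz":1,"fingers":-1}
    - {"wx":0,"wy":0,"wz":0.855,"dx":-0.05,"dy":1,"dz":1,"fingers":-1}
    - {"wx":0,"wy":0,"wz":0.855,"dx":-0.05,"dy":1,"dz":1,"fingers":-1}
    - {"wx":0,"wy":0,"wz":0.855,"dx":-0.05,"dy":1,"dz":1,"fingers":-1}
    - {"wx":0,"wy":0,"wz":0.855,"dx":-0.05,"dy":1,"dz":1,"fingers":-1}
    - {"wx":0,"wy":0,"wz":0.855,"dx":-0.05,"dy":1,"dz":1,"fingers":-1}
    - {"wx":0,"wy":0,"wz":0.855,"dx":-0.05,"dy":1,"dz":1,"fingers":-1}
    - {"wx":0,"wy":0,"wz":0.855,"dx":-0.05,"dy":1,"dz":1,"fingers":-1}
  newtons: 40

```text
clock: 3.25
eef_pos: [650.0, -5.0, 105.4]
eef_rot: [-3.142, 0.0, 0.065]
wrist_force: [0.4, -0.1, 0.1]
finger_gap: 94.2
finger_force: 0.0
```

Run:
```python
from h import *
go(679,-5,4,-8)
c=camera("wrist");save(c,"wrist1")
for q in["short_blank","sound_blank"]:
    for r in trace(q,c)[:2]:
        b=topquad(c,r["pixels"],22);print(q,round(r["conf"],2),np.round(r["location"]),[np.round(x,1) for x in b])
```

```text
t 3.25 pos [650.   -5.  105.4] yaw 3.7 gap 94.2 ff 0.0 F [ 0.4 -0.1  0.1] 
 dx 0.289 dy 0.019 dz 1.014 wz 0.102
short_blank 0.85 [324. 201.] [array([683.4,  -5.1]), array([35.9, 60. ]), np.float64(81.9)]
sound_blank 0.83 [330. 315.] [array([592.4, -15.6]), array([74.1, 36.5]), np.float64(12.7)]
```

Call:
servo_tool:
  motion:
    - {"wx":0,"wy":0,"wz":0.102,"dx":0.33,"dy":0.02,"dz":0.2,"fingers":-1}
    - {"wx":0,"wy":0,"wz":0.102,"dx":0.33,"dy":0.02,"dz":0.4,"fingers":-1}
    - {"wx":0,"wy":0,"wz":0.102,"dx":0.33,"dy":0.02,"dz":0.7,"fingers":-1}
    - {"wx":0,"wy":0,"wz":0.102,"dx":0.33,"dy":0.02,"dz":0.9,"fingers":-1}
    - {"wx":0,"wy":0,"wz":0.102,"dx":0.33,"dy":0.02,"dz":1.0,"fingers":-1}
    - {"wx":0,"wy":0,"wz":0.102,"dx":0.33,"dy":0.02,"dz":1.0,"fingers":1}
    - {"wx":0,"wy":0,"wz":0.102,"dx":0.33,"dy":0.02,"dz":1.0,"fingers":1}
    - {"wx":0,"wy":0,"wz":0.102,"dx":0.33,"dy":0.02,"dz":1.0,"fingers":1}
    - {"wx":0,"wy":0,"wz":0.102,"dx":0.33,"dy":0.02,"dz":1.0,"fingers":1}
    - {"wx":0,"wy":0,"wz":0.102,"dx":0.33,"dy":0.02,"dz":1.0,"fingers":1}

```text
clock: 4.4
eef_pos: [683.4, -4.7, 6.2]
eef_rot: [-3.142, -0.001, -0.133]
wrist_force: [-0.2, -0.1, -0.6]
finger_gap: 57.4
finger_force: 0.0
```

Call:
servo_tool:
  motion:
    - {"wx":0,"wy":0,"wz":0,"dx":0,"dy":0,"dz":0,"fingers":1}
    - {"wx":0,"wy":0,"wz":0,"dx":0,"dy":0,"dz":0,"fingers":1}
    - {"wx":0,"wy":0,"wz":0,"dx":0,"dy":0,"dz":0,"fingers":1}
    - {"wx":0,"wy":0,"wz":0,"dx":0,"dy":0,"dz":0,"fingers":1}
    - {"wx":0,"wy":0,"wz":0,"dx":0,"dy":0,"dz":0,"fingers":1}
    - {"wx":0,"wy":0,"wz":0,"dx":0,"dy":0,"dz":-0.4,"fingers":1}
    - {"wx":0,"wy":0,"wz":0,"dx":0,"dy":0,"dz":-0.8,"fingers":1}
    - {"wx":0,"wy":0,"wz":0,"dx":0,"dy":0,"dz":-0.9,"fingers":1}

```text
clock: 5.2
eef_pos: [684.8, -4.7, 100.5]
eef_rot: [-3.141, -0.007, -0.133]
wrist_force: [0.4, 0.1, -0.2]
finger_gap: 35.7
finger_force: 40.0
```

Call:
servo_tool:
  motion:
    - {"wx":0,"wy":0,"wz":-0.03,"dx":-0.3,"dy":0.9,"dz":0,"fingers":1}
    - {"wx":0,"wy":0,"wz":-0.03,"dx":-0.3,"dy":0.9,"dz":0,"fingers":1}
    - {"wx":0,"wy":0,"wz":-0.03,"dx":-0.3,"dy":0.9,"dz":0,"fingers":1}

```text
clock: 5.5
eef_pos: [639.4, -94.0, 95.0]
eef_rot: [3.141, 0.001, -0.077]
wrist_force: [0.5, -0.1, -1.1]
finger_gap: 35.5
finger_force: 40.0
```

Call:
servo_tool:
  motion:
    - {"wx":0,"wy":0,"wz":-0.03,"dx":-0.3,"dy":0.9,"dz":0,"fingers":1}
    - {"wx":0,"wy":0,"wz":-0.03,"dx":-0.3,"dy":0.9,"dz":0,"fingers":1}
    - {"wx":0,"wy":0,"wz":-0.03,"dx":-0.3,"dy":0.9,"dz":0,"fingers":1}

```text
clock: 5.8
eef_pos: [603.2, -181.3, 94.9]
eef_rot: [3.141, 0.001, -0.017]
wrist_force: [0.4, 0.2, -0.3]
finger_gap: 35.9
finger_force: 40.0
```

Call:
servo_tool:
  motion:
    - {"wx":0,"wy":0,"wz":0,"dx":-0.3,"dy":0.8,"dz":0,"fingers":1}
    - {"wx":0,"wy":0,"wz":0,"dx":-0.3,"dy":0.8,"dz":0,"fingers":1}
    - {"wx":0,"wy":0,"wz":0,"dx":-0.3,"dy":0.8,"dz":0,"fingers":1}

```text
clock: 6.1
eef_pos: [572.7, -259.7, 94.9]
eef_rot: [3.142, 0.001, -0.017]
wrist_force: [0.1, 0.6, -0.7]
finger_gap: 35.6
finger_force: 40.0
```

Run:
```python
from h import *
go(527,-321,12,0)
c=camera("wrist");save(c,"wrist2")
r=trace("tray",c)[0];print(r["conf"])
for z in(0,30):
  print(z,[np.round(x,1) for x in topquad(c,r["pixels"],z)])
```

```text
t 6.10 pos [ 572.7 -259.7   94.9] yaw -1.0 gap 35.6 ff 40.0 F [ 0.1  0.6 -0.7] 
 dx -0.447 dy 0.621 dz 0.829 wz -0.008
0.84
0 [array([ 482.6, -329.1]), array([124.4, 217.8]), np.float64(77.3)]
30 [array([ 500.4, -321.8]), array([110.7, 193.9]), np.float64(77.3)]
```

View pics/wrist2.png

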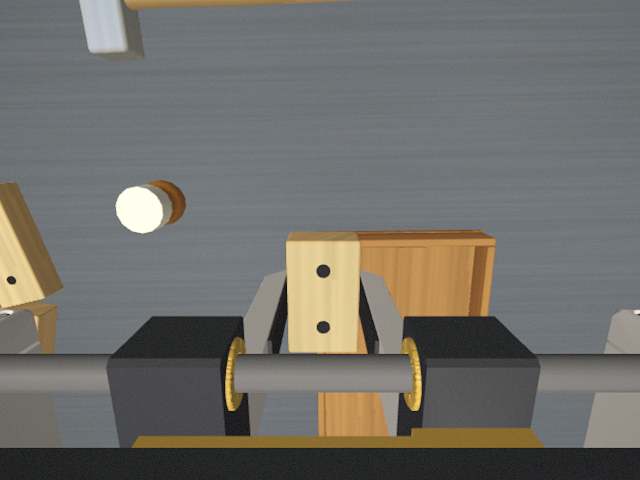

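Call:
servo_tool:
  motion:
    - {"wx":0,"wy":0,"wz":-0.01,"dx":-0.45,"dy":0.62,"dz":0.1,"fingers":1}
    - {"wx":0,"wy":0,"wz":-0.01,"dx":-0.45,"dy":0.62,"dz":0.3,"fingers":1}
    - {"wx":0,"wy":0,"wz":-0.01,"dx":-0.45,"dy":0.62,"dz":0.6,"fingers":1}
    - {"wx":0,"wy":0,"wz":-0.01,"dx":-0.45,"dy":0.62,"dz":0.82,"fingers":1}
    - {"wx":0,"wy":0,"wz":-0.01,"dx":-0.45,"dy":0.62,"dz":0.82,"fingers":1}
    - {"wx":0,"wy":0,"wz":-0.01,"dx":-0.45,"dy":0.62,"dz":0.82,"fingers":-0.3}
    - {"wx":0,"wy":0,"wz":-0.01,"dx":-0.45,"dy":0.62,"dz":0.82,"fingers":-0.3}
    - {"wx":0,"wy":0,"wz":-0.01,"dx":-0.45,"dy":0.62,"dz":0.82,"fingers":-0.3}
    - {"wx":0,"wy":0,"wz":-0.01,"dx":-0.45,"dy":0.62,"dz":0.4,"fingers":-0.3}
    - {"wx":0,"wy":0,"wz":-0.01,"dx":-0.45,"dy":0.62,"dz":-0.1,"fingers":-0.3}

```text
clock: 7.2
eef_pos: [527.2, -317.6, 105.3]
eef_rot: [-3.139, 0.003, 0.007]
wrist_force: [0.9, 0.7, 0.7]
finger_gap: 61.0
finger_force: 0.0
```

Run:
```python
from h import *
go(497,-12,100,-16)
c=camera("side");save(c,"side1")
for q in["short_blank","sound_blank","chipped_blank"]:
    for r in trace(q,c)[:2]:
        b=topquad(c,r["pixels"],22);print(q,round(r["conf"],2),np.round(r["location"]),[np.round(x,1) for x in b])
```

```text
t 7.20 pos [ 527.2 -317.6  105.3] yaw 0.4 gap 61.0 ff 0.0 F [0.9 0.7 0.7] 
 dx -0.281 dy -3.058 dz 0.053 wz 0.143
short_blank 0.9 [311. 380.] [array([ 528.2, -320.1]), array([55.9, 63.7]), np.float64(88.5)]
sound_blank 0.8 [284. 267.] [array([562.6, -48.2]), array([54.7, 84.8]), np.float64(71.0)]
chipped_blank 0.56 [255. 264.] [array([482.1, -22.3]), array([68.6, 95.5]), np.float64(76.2)]
```

Call:
servo_tool:
  motion:
    - {"wx":0,"wy":0,"wz":0,"dx":-0.1,"dy":-1,"dz":0,"fingers":-1}
    - {"wx":0,"wy":0,"wz":0,"dx":-0.1,"dy":-1,"dz":0,"fingers":-1}
    - {"wx":0,"wy":0,"wz":0,"dx":-0.1,"dy":-1,"dz":0,"fingers":-1}

```text
clock: 7.7
eef_pos: [516.3, -213.9, 104.1]
eef_rot: [-3.14, 0.003, 0.01]
wrist_force: [-0.1, -0.4, -0.9]
finger_gap: 81.7
finger_force: 0.0
```

Call:
servo_tool:
  motion:
    - {"wx":0,"wy":0,"wz":0,"dx":-0.1,"dy":-1,"dz":0,"fingers":-1}
    - {"wx":0,"wy":0,"wz":0,"dx":-0.1,"dy":-1,"dz":0,"fingers":-1}
    - {"wx":0,"wy":0,"wz":0,"dx":-0.1,"dy":-1,"dz":0,"fingers":-1}

```text
clock: 8.0
eef_pos: [505.6, -114.6, 104.4]
eef_rot: [-3.14, 0.002, 0.011]
wrist_force: [-1.1, 0.2, 0.4]
finger_gap: 94.3
finger_force: 0.0
```

Call:
servo_tool:
  motion:
    - {"wx":0,"wy":0,"wz":0.14,"dx":-0.08,"dy":-1,"dz":0,"fingers":-1}
    - {"wx":0,"wy":0,"wz":0.14,"dx":-0.08,"dy":-1,"dz":0,"fingers":-1}
    - {"wx":0,"wy":0,"wz":0.14,"dx":-0.08,"dy":-1,"dz":0,"fingers":-1}
    - {"wx":0,"wy":0,"wz":0.14,"dx":-0.08,"dy":-1,"dz":0,"fingers":-1}
    - {"wx":0,"wy":0,"wz":0.14,"dx":-0.08,"dy":-1,"dz":0,"fingers":-1}

```text
clock: 8.5
eef_pos: [498.1, -19.7, 105.0]
eef_rot: [3.141, 0.0, -0.272]
wrist_force: [-0.3, -0.8, -0.1]
finger_gap: 93.9
finger_force: 0.0
```

Run:
```python
from h import *
go(497,-12,4.5,-16)
c=camera("wrist");save(c,"wrist3")
for q in["short_blank","sound_blank","chipped_blank"]:
    for r in trace(q,c)[:2]:
        b=topquad(c,r["pixels"],22);print(q,round(r["conf"],2),np.round(r["location"]),[np.round(x,1) for x in b],cv2.boxPoints(b).round().tolist())
```

```text
t 8.50 pos [498.1 -19.7 105. ] yaw -15.6 gap 93.9 ff 0.0 F [-0.3 -0.8 -0.1] 
 dx -0.031 dy -0.071 dz 1.005 wz 0.004
short_blank 0.59 [623. 155.] [array([ 482. , -244.8]), array([ 25. , 203.2]), np.float64(86.8)] [[380.0, -252.0], [583.0, -263.0], [584.0, -238.0], [381.0, -227.0]]
sound_blank 0.92 [289. 143.] [array([577.4, -19. ]), array([90.5, 37.5]), np.float64(12.8)] [[529.0, -11.0], [537.0, -47.0], [626.0, -27.0], [617.0, 9.0]]
chipped_blank 0.73 [311. 256.] [array([485.9,  -8.6]), array([37.2, 93.1]), np.float64(74.3)] [[436.0, -14.0], [526.0, -39.0], [536.0, -3.0], [446.0, 22.0]]
```

View pics/wrist3.png

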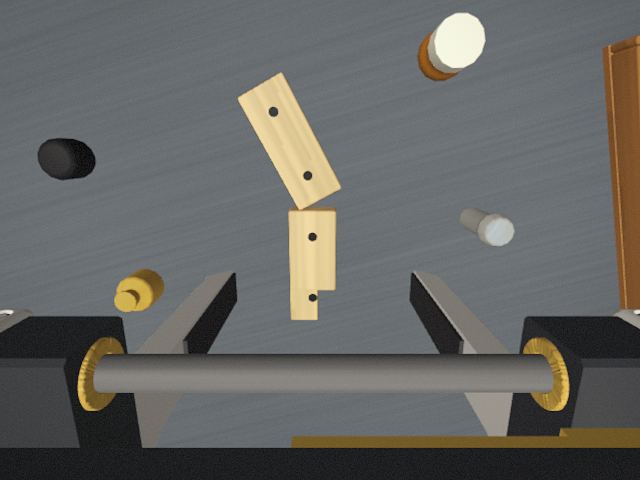

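Call:
servo_tool:
  motion:
    - {"wx":0,"wy":0,"wz":0,"dx":-0.01,"dy":-0.07,"dz":0.4,"fingers":-1}
    - {"wx":0,"wy":0,"wz":0,"dx":-0.01,"dy":-0.07,"dz":0.7,"fingers":-1}
    - {"wx":0,"wy":0,"wz":0,"dx":-0.01,"dy":-0.07,"dz":0.9,"fingers":-0.5}
    - {"wx":0,"wy":0,"wz":0,"dx":-0.01,"dy":-0.07,"dz":1.0,"fingers":0}
    - {"wx":0,"wy":0,"wz":0,"dx":-0.01,"dy":-0.07,"dz":1.0,"fingers":1}
    - {"wx":0,"wy":0,"wz":0,"dx":-0.01,"dy":-0.07,"dz":1.0,"fingers":1}
    - {"wx":0,"wy":0,"wz":0,"dx":-0.01,"dy":-0.07,"dz":1.0,"fingers":1}
    - {"wx":0,"wy":0,"wz":0,"dx":-0.01,"dy":-0.07,"dz":1.0,"fingers":1}
    - {"wx":0,"wy":0,"wz":0,"dx":-0.01,"dy":-0.07,"dz":1.0,"fingers":1}
    - {"wx":0,"wy":0,"wz":0,"dx":-0.01,"dy":-0.07,"dz":1.0,"fingers":1}

```text
clock: 9.7
eef_pos: [499.1, -11.6, 5.8]
eef_rot: [-3.142, -0.001, -0.273]
wrist_force: [-0.4, 0.3, 3.9]
finger_gap: 35.4
finger_force: 40.0
```

Call:
servo_tool:
  motion:
    - {"wx":0,"wy":0,"wz":0,"dx":0,"dy":0,"dz":0,"fingers":1}
    - {"wx":0,"wy":0,"wz":0,"dx":0,"dy":0,"dz":0,"fingers":1}
    - {"wx":0,"wy":0,"wz":0,"dx":0,"dy":0,"dz":-0.4,"fingers":1}
    - {"wx":0,"wy":0,"wz":0,"dx":0,"dy":0,"dz":-0.8,"fingers":1}
    - {"wx":0,"wy":0,"wz":0,"dx":0,"dy":0,"dz":-0.9,"fingers":1}

```text
clock: 10.2
eef_pos: [500.4, -11.7, 99.2]
eef_rot: [-3.141, -0.005, -0.273]
wrist_force: [-0.8, 0.2, -0.7]
finger_gap: 35.4
finger_force: 40.0
```

Call:
servo_tool:
  motion:
    - {"wx":0,"wy":0,"wz":-0.136,"dx":0.06,"dy":0.97,"dz":0,"fingers":1}
    - {"wx":0,"wy":0,"wz":-0.136,"dx":0.06,"dy":0.97,"dz":0,"fingers":1}
    - {"wx":0,"wy":0,"wz":-0.136,"dx":0.06,"dy":0.97,"dz":0,"fingers":1}
    - {"wx":0,"wy":0,"wz":-0.136,"dx":0.06,"dy":0.97,"dz":0,"fingers":1}

```text
clock: 10.6
eef_pos: [478.0, -107.5, 95.0]
eef_rot: [-3.141, 0.001, -0.005]
wrist_force: [0.1, -0.0, -0.6]
finger_gap: 35.7
finger_force: 40.0
```

Call:
servo_tool:
  motion:
    - {"wx":0,"wy":0,"wz":0,"dx":-0.2,"dy":1,"dz":0,"fingers":1}
    - {"wx":0,"wy":0,"wz":0,"dx":-0.2,"dy":1,"dz":0,"fingers":1}
    - {"wx":0,"wy":0,"wz":0,"dx":-0.2,"dy":1,"dz":0,"fingers":1}

```text
clock: 10.9
eef_pos: [457.8, -209.4, 95.1]
eef_rot: [3.141, 0.0, -0.006]
wrist_force: [-0.0, 0.8, -0.8]
finger_gap: 35.5
finger_force: 40.0
```

Call:
servo_tool:
  motion:
    - {"wx":0,"wy":0,"wz":0,"dx":-0.2,"dy":1,"dz":0,"fingers":1}
    - {"wx":0,"wy":0,"wz":0,"dx":-0.2,"dy":1,"dz":0,"fingers":1}
    - {"wx":0,"wy":0,"wz":0,"dx":-0.2,"dy":1,"dz":0,"fingers":1}
    - {"wx":0,"wy":0,"wz":0,"dx":-0.2,"dy":1,"dz":0,"fingers":1}

```text
clock: 11.3
eef_pos: [438.5, -305.9, 94.8]
eef_rot: [-3.141, 0.001, -0.003]
wrist_force: [0.7, 0.2, -0.1]
finger_gap: 35.6
finger_force: 40.0
```

Run:
```python
from h import *
go(438,-320,13,0)
c=camera("wrist")
for q in["short_blank","chipped_blank","tray"]:
    for r in trace(q,c)[:2]:
        z={"short_blank":28,"chipped_blank":115,"tray":30}[q]
        b=topquad(c,r["pixels"],z);print(q,round(r["conf"],2),np.round(r["location"]),[np.round(x,1) for x in b])
```

```text
t 11.30 pos [ 438.5 -305.9   94.8] yaw -0.2 gap 35.6 ff 40.0 F [ 0.7  0.2 -0.1] 
 dx -0.004 dy 0.141 dz 0.818 wz -0.002
short_blank 0.61 [338. 117.] [array([ 528.2, -317.6]), array([35.6, 58.3]), np.float64(89.7)]
tray 0.63 [366. 157.] [array([ 472. , -319.4]), array([129.5, 217.6]), np.float64(89.7)]
```

Short is where expected; the tray centre is confirmed at (472,-320). Lower, release, retreat.

Call:
servo_tool:
  motion:
    - {"wx":0,"wy":0,"wz":0,"dx":0,"dy":0.14,"dz":0.2,"fingers":1}
    - {"wx":0,"wy":0,"wz":0,"dx":0,"dy":0.14,"dz":0.5,"fingers":1}
    - {"wx":0,"wy":0,"wz":0,"dx":0,"dy":0.14,"dz":0.75,"fingers":1}
    - {"wx":0,"wy":0,"wz":0,"dx":0,"dy":0.14,"dz":0.82,"fingers":1}
    - {"wx":0,"wy":0,"wz":0,"dx":0,"dy":0.14,"dz":0.82,"fingers":1}
    - {"wx":0,"wy":0,"wz":0,"dx":0,"dy":0.14,"dz":0.82,"fingers":-0.3}
    - {"wx":0,"wy":0,"wz":0,"dx":0,"dy":0.14,"dz":0.82,"fingers":-0.3}
    - {"wx":0,"wy":0,"wz":0,"dx":0,"dy":0.14,"dz":0.82,"fingers":-0.3}
    - {"wx":0,"wy":0,"wz":0,"dx":0,"dy":0.14,"dz":0.4,"fingers":-0.3}
    - {"wx":0,"wy":0,"wz":0,"dx":0,"dy":0.14,"dz":-0.1,"fingers":-0.3}

```text
clock: 12.5
eef_pos: [437.4, -319.9, 105.4]
eef_rot: [-3.139, 0.003, -0.001]
wrist_force: [0.8, -0.1, 0.1]
finger_gap: 60.7
finger_force: 0.0
```

Run:
```python
from h import *
go(577,-19,104,12.8)
c=camera("side")
for q in["short_blank","sound_blank","chipped_blank"]:
    for r in trace(q,c)[:2]:
        b=topquad(c,r["pixels"],22);print(q,round(r["conf"],2),np.round(r["location"]),[np.round(x,1) for x in b])
```

```text
t 12.50 pos [ 437.4 -319.9  105.4] yaw -0.1 gap 60.7 ff 0.0 F [ 0.8 -0.1  0.1] 
 dx 1.392 dy -3.010 dz 0.014 wz -0.112
short_blank 0.58 [313. 384.] [array([ 528. , -320.3]), array([55. , 62.9]), np.float64(89.3)]
sound_blank 0.67 [303. 261.] [array([575.3, -32.6]), array([99.6, 64.1]), np.float64(12.9)]
chipped_blank 0.92 [240. 396.] [array([ 423. , -323.6]), array([55.2, 90.2]), np.float64(89.6)]
```

Both faulty blanks are in the tray. Now the sound one.

Call:
servo_tool:
  motion:
    - {"wx":0,"wy":0,"wz":0,"dx":0.47,"dy":-1,"dz":0,"fingers":-1}
    - {"wx":0,"wy":0,"wz":0,"dx":0.47,"dy":-1,"dz":0,"fingers":-1}
    - {"wx":0,"wy":0,"wz":0,"dx":0.47,"dy":-1,"dz":0,"fingers":-1}

```text
clock: 13.0
eef_pos: [486.0, -217.0, 104.1]
eef_rot: [-3.14, 0.002, 0.002]
wrist_force: [0.3, 0.3, 1.0]
finger_gap: 81.5
finger_force: 0.0
```

Call:
servo_tool:
  motion:
    - {"wx":0,"wy":0,"wz":0,"dx":0.47,"dy":-1,"dz":0,"fingers":-1}
    - {"wx":0,"wy":0,"wz":0,"dx":0.47,"dy":-1,"dz":0,"fingers":-1}
    - {"wx":0,"wy":0,"wz":0,"dx":0.47,"dy":-1,"dz":0,"fingers":-1}

```text
clock: 13.3
eef_pos: [533.2, -117.3, 104.3]
eef_rot: [-3.141, 0.001, 0.002]
wrist_force: [-0.1, 0.4, -0.0]
finger_gap: 93.6
finger_force: 0.0
```

Call:
servo_tool:
  motion:
    - {"wx":0,"wy":0,"wz":-0.112,"dx":0.45,"dy":-1,"dz":0,"fingers":-1}
    - {"wx":0,"wy":0,"wz":-0.112,"dx":0.45,"dy":-1,"dz":0,"fingers":-1}
    - {"wx":0,"wy":0,"wz":-0.112,"dx":0.45,"dy":-1,"dz":0,"fingers":-1}
    - {"wx":0,"wy":0,"wz":-0.112,"dx":0.45,"dy":-1,"dz":0,"fingers":-1}
    - {"wx":0,"wy":0,"wz":-0.112,"dx":0.45,"dy":-1,"dz":0,"fingers":-1}

```text
clock: 13.8
eef_pos: [576.9, -22.1, 104.7]
eef_rot: [-3.141, 0.001, 0.221]
wrist_force: [0.8, -0.0, -1.2]
finger_gap: 94.2
finger_force: 0.0
```

Run:
```python
from h import *
c=camera("wrist")
r=trace("sound_blank",c)[0]
b=topquad(c,r["pixels"],22);print(round(r["conf"],2),np.round(r["location"]),[np.round(x,1) for x in b])
go(b[0][0],b[0][1],4.5,b[2])
```

```text
0.86 [317. 240.] [array([578.7, -18.3]), array([90.8, 35.6]), np.float64(12.2)]
t 13.90 pos [577.1 -22.4 105.2] yaw 12.6 gap 94.0 ff 0.0 F [-0.3 -0.5  0.5] 
 dx 0.025 dy -0.037 dz 1.007 wz 0.004
```

Call:
servo_tool:
  motion:
    - {"wx":0,"wy":0,"wz":0,"dx":0.02,"dy":-0.04,"dz":0.4,"fingers":-1}
    - {"wx":0,"wy":0,"wz":0,"dx":0.02,"dy":-0.04,"dz":0.7,"fingers":-1}
    - {"wx":0,"wy":0,"wz":0,"dx":0.02,"dy":-0.04,"dz":0.9,"fingers":-0.5}
    - {"wx":0,"wy":0,"wz":0,"dx":0.02,"dy":-0.04,"dz":1.0,"fingers":0}
    - {"wx":0,"wy":0,"wz":0,"dx":0.02,"dy":-0.04,"dz":1.0,"fingers":1}
    - {"wx":0,"wy":0,"wz":0,"dx":0.02,"dy":-0.04,"dz":1.0,"fingers":1}
    - {"wx":0,"wy":0,"wz":0,"dx":0.02,"dy":-0.04,"dz":1.0,"fingers":1}
    - {"wx":0,"wy":0,"wz":0,"dx":0.02,"dy":-0.04,"dz":1.0,"fingers":1}
    - {"wx":0,"wy":0,"wz":0,"dx":0.02,"dy":-0.04,"dz":1.0,"fingers":1}
    - {"wx":0,"wy":0,"wz":0,"dx":0.02,"dy":-0.04,"dz":1.0,"fingers":1}
  newtons: 50

```text
clock: 14.9
eef_pos: [578.8, -16.4, 5.8]
eef_rot: [3.141, -0.001, 0.223]
wrist_force: [-1.0, 0.1, 2.4]
finger_gap: 35.5
finger_force: 50.0
```

Call:
servo_tool:
  motion:
    - {"wx":0,"wy":0,"wz":0,"dx":0,"dy":0,"dz":0,"fingers":1}
    - {"wx":0,"wy":0,"wz":0,"dx":0,"dy":0,"dz":0,"fingers":1}
    - {"wx":0,"wy":0,"wz":0,"dx":0,"dy":0,"dz":-0.4,"fingers":1}
    - {"wx":0,"wy":0,"wz":0,"dx":0,"dy":0,"dz":-0.8,"fingers":1}
    - {"wx":0,"wy":0,"wz":0,"dx":0,"dy":0,"dz":-1,"fingers":1}
    - {"wx":0,"wy":0,"wz":0,"dx":0,"dy":0,"dz":-1,"fingers":1}

```text
clock: 15.5
eef_pos: [579.9, -16.5, 108.2]
eef_rot: [3.14, -0.005, 0.223]
wrist_force: [-0.5, 0.5, -1.1]
finger_gap: 35.6
finger_force: 50.0
```

Run:
```python
from h import *
go(440,312,120,10.3)
```

```text
t 15.50 pos [579.9 -16.5 108.2] yaw 12.8 gap 35.6 ff 50.0 F [-0.5  0.5 -1.1] 
 dx -0.638 dy -3.513 dz -0.118 wz 0.022
```

Call:
servo_tool:
  motion:
    - {"wx":0,"wy":0,"wz":0.022,"dx":-0.16,"dy":-0.88,"dz":-0.15,"fingers":1}
    - {"wx":0,"wy":0,"wz":0.022,"dx":-0.16,"dy":-0.88,"dz":-0.15,"fingers":1}
    - {"wx":0,"wy":0,"wz":0.022,"dx":-0.16,"dy":-0.88,"dz":-0.15,"fingers":1}

```text
clock: 15.8
eef_pos: [541.9, 69.1, 119.7]
eef_rot: [-3.141, 0.001, 0.182]
wrist_force: [0.2, -0.2, -0.8]
finger_gap: 35.4
finger_force: 50.0
```

Call:
servo_tool:
  motion:
    - {"wx":0,"wy":0,"wz":0,"dx":-0.2,"dy":-0.88,"dz":0,"fingers":1}
    - {"wx":0,"wy":0,"wz":0,"dx":-0.2,"dy":-0.88,"dz":0,"fingers":1}
    - {"wx":0,"wy":0,"wz":0,"dx":-0.2,"dy":-0.88,"dz":0,"fingers":1}

```text
clock: 16.1
eef_pos: [506.5, 151.6, 118.9]
eef_rot: [-3.141, 0.002, 0.182]
wrist_force: [0.0, -0.9, -1.2]
finger_gap: 35.5
finger_force: 50.0
```

Call:
servo_tool:
  motion:
    - {"wx":0,"wy":0,"wz":0,"dx":-0.2,"dy":-0.88,"dz":0,"fingers":1}
    - {"wx":0,"wy":0,"wz":0,"dx":-0.2,"dy":-0.88,"dz":0,"fingers":1}
    - {"wx":0,"wy":0,"wz":0,"dx":-0.2,"dy":-0.88,"dz":0,"fingers":1}

```text
clock: 16.4
eef_pos: [471.6, 234.1, 119.2]
eef_rot: [-3.142, 0.002, 0.182]
wrist_force: [0.5, 0.6, -0.2]
finger_gap: 35.5
finger_force: 50.0
```

Call:
servo_tool:
  motion:
    - {"wx":0,"wy":0,"wz":0,"dx":-0.2,"dy":-0.88,"dz":0,"fingers":1}
    - {"wx":0,"wy":0,"wz":0,"dx":-0.2,"dy":-0.88,"dz":0,"fingers":1}
    - {"wx":0,"wy":0,"wz":0,"dx":-0.2,"dy":-0.88,"dz":0,"fingers":1}
    - {"wx":0,"wy":0,"wz":0,"dx":-0.2,"dy":-0.88,"dz":0,"fingers":1}
    - {"wx":0,"wy":0,"wz":0,"dx":-0.2,"dy":-0.88,"dz":0,"fingers":1}

```text
clock: 16.9
eef_pos: [438.4, 313.5, 119.8]
eef_rot: [3.141, 0.001, 0.177]
wrist_force: [-0.2, 0.7, -0.8]
finger_gap: 35.2
finger_force: 50.0
```

Run:
```python
from h import *
go(440,312,120,10.3)
c=camera("wrist");save(c,"wrist4")
for r in trace("jig",c)[:1]: print(r["conf"],[np.round(x,1) for x in topquad(c,r["pixels"],18)])
for r in spot_in("stop_face",c)[:1]: print(r["conf"],r["location"],ray(c,r["location"],44))
ex=lambda jx,jy,z:(475+jx*np.cos(.18)-jy*np.sin(.18),317.7+jx*np.sin(.18)+jy*np.cos(.18),z)
for j in[(-110,-50,18),(-110,50,18),(110,-50,18),(110,50,18),(45,-28,46),(45,28,46)]: print(j,np.round(proj(c,ex(*j))))
```

```text
t 16.90 pos [438.4 313.5 119.8] yaw 10.2 gap 35.2 ff 50.0 F [-0.2  0.7 -0.8] 
 dx 0.013 dy 0.018 dz -0.002 wz -0.001
0.16 [array([499.6, 136.7]), array([29.9, 44.9]), np.float64(3.9)]
0.72 [336.2, 122.0] [528.86591666 318.95840781  44.        ]
(-110, -50, 18) [382. 321.]
(-110, 50, 18) [267. 322.]
(110, -50, 18) [393.  41.]
(110, 50, 18) [254.  42.]
(45, -28, 46) [365. 134.]
(45, 28, 46) [283. 135.]
```

View pics/wrist4.png

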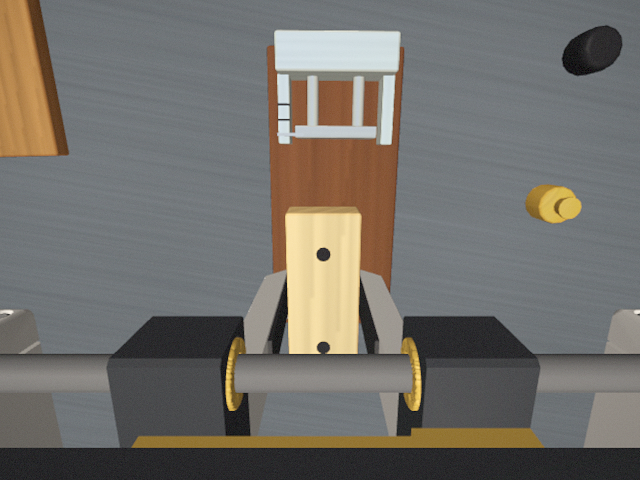

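Run:
```python
from h import *
c=camera("wrist");im=c["image"].astype(int)
m=((im[:,:,0]-im[:,:,2])>35)&(np.arange(640)[None]>250)&(np.arange(640)[None]<420)
L=[];Rr=[]
for v in range(150,200,4):
    u=np.nonzero(m[v])[0]; L.append(ray(c,(u[0]-.5,v),18)[:2]);Rr.append(ray(c,(u[-1]+.5,v),18)[:2])
for n,P in(("L",L),("R",Rr)):
    P=np.array(P);k=np.polyfit(P[:,0],P[:,1],1);print(n,"yaw",np.degrees(np.arctan(k[0])),"y at x=475",np.polyval(k,475),"res",np.std(P[:,1]-np.polyval(k,P[:,0])))
g=im.sum(2)
for u in(310,336,360): print(u,[int(x) for x in g[112:150,u]])
print("row131",[int(x) for x in g[131,270:400]])
# held blank front edge
r=trace("sound_blank",c)[0];b=topquad(c,r["pixels"],136);print(r["conf"],[np.round(x,1) for x in b]);go(438,313,120,10.3)
```

```text
L yaw 9.94080893115196 y at x=475 360.5918350451517 res 0.26788731375435276
R yaw 9.494485848822793 y at x=475 260.6590467884488 res 0.22564325114912237
310 [608, 608, 607, 602, 606, 602, 608, 607, 604, 601, 603, 607, 605, 599, 596, 611, 610, 605, 603, 605, 609, 609, 599, 593, 587, 490, 288, 300, 288, 283, 299, 294, 300, 315, 284, 307, 298, 296]
336 [293, 303, 290, 293, 296, 285, 293, 303, 299, 299, 289, 287, 281, 371, 537, 613, 614, 604, 608, 608, 609, 614, 603, 607, 597, 506, 304, 297, 293, 286, 296, 297, 290, 289, 282, 291, 294, 292]
360 [605, 603, 604, 602, 594, 600, 599, 604, 604, 601, 600, 601, 602, 572, 539, 605, 607, 604, 606, 606, 606, 613, 610, 600, 592, 522, 346, 306, 273, 277, 283, 282, 267, 284, 284, 275, 284, 279]
row131 [267, 275, 282, 279, 283, 275, 286, 266, 225, 582, 672, 671, 668, 661, 659, 655, 658, 659, 676, 633, 469, 288, 297, 295, 271, 461, 586, 615, 607, 610, 606, 606, 605, 608, 606, 607, 607, 606, 610, 609, 605, 606, 611, 604, 605, 604, 604, 606, 606, 602, 608, 604, 606, 605, 602, 605, 600, 606, 605, 609, 606, 609, 607, 607, 600, 607, 608, 612, 607, 605, 606, 613, 607, 608, 599, 603, 602, 611, 606, 606, 604, 603, 606, 608, 605, 606, 598, 600, 602, 605, 606, 603, 606, 610, 605, 603, 604, 602, 605, 606, 602, 602, 600, 604, 607, 600, 469, 364, 427, 414, 397, 585, 664, 665, 662, 659, 653, 651, 655, 659, 662, 652, 489, 221, 262, 264, 268, 265, 248, 215]
0.88 [array([446.2, 314.2]), array([77.2, 36.5]), np.float64(10.0)]
t 17.15 pos [438.  314.3 120.4] yaw 10.2 gap 35.5 ff 50.0 F [-0.1  0.1 -1. ] 
 dx -0.003 dy 0.013 dz 0.004 wz -0.001
```

Run:
```python
from h import *
c=camera("wrist")
a=np.radians(10);u=np.array([np.cos(a),np.sin(a)]);n=np.array([-u[1],u[0]])
for z,v in((46,137.3),(20,137.3),(46,135.5)):
    p=ray(c,(335.5,v),z)[:2];print(z,v,p.round(1),"along",(p@u).round(1),"across",(p@n).round(1))
print("board centreline across",np.array([475,310.6])@n)
for v in(104,119,134): print("line",v,(ray(c,(284,v),40)[:2]@u).round(1))
for v in(30,70): print("block top",v,(ray(c,(336,v),52)[:2]@u).round(1))
s=read_state();print("tcp along",s["eef_pos"][:2]@u,"across",s["eef_pos"][:2]@n)
```

```text
46 137.3 [518.6 318.4] along 566.0 across 223.5
20 137.3 [519.6 317.7] along 566.9 across 222.7
46 135.5 [519.8 318.7] along 567.2 across 223.6
board centreline across 223.39840369379993
line 104 588.2
line 119 578.4
line 134 568.4
block top 30 630.3
block top 70 607.3
tcp along 485.90475634475956 across 233.65889650232873
```

Call:
servo_tool:
  motion:
    - {"wx":0,"wy":0,"wz":0.002,"dx":0.27,"dy":0.1,"dz":0.1,"fingers":1}
    - {"wx":0,"wy":0,"wz":0.002,"dx":0.27,"dy":0.1,"dz":0.4,"fingers":1}
    - {"wx":0,"wy":0,"wz":0.002,"dx":0.27,"dy":0.1,"dz":0.7,"fingers":1}
    - {"wx":0,"wy":0,"wz":0.002,"dx":0.27,"dy":0.1,"dz":0.87,"fingers":1}
    - {"wx":0,"wy":0,"wz":0.002,"dx":0.27,"dy":0.1,"dz":0.92,"fingers":1}
    - {"wx":0,"wy":0,"wz":0.002,"dx":0.27,"dy":0.1,"dz":0.94,"fingers":1}
    - {"wx":0,"wy":0,"wz":0.002,"dx":0.27,"dy":0.1,"dz":0.94,"fingers":1}

```text
clock: 17.9
eef_pos: [466.4, 310.1, 27.3]
eef_rot: [-3.141, -0.001, 0.175]
wrist_force: [-0.6, 1.0, -0.6]
finger_gap: 35.5
finger_force: 50.0
```

```bash
cat >> h.py <<'E'
def jig():
    a=np.radians(10);u=np.array([np.cos(a),np.sin(a)]);n=np.array([-u[1],u[0]])
    s=read_state();p=s["eef_pos"];f=s["wrist_force"]
    print("t %.2f along %.1f across %.1f z %.1f yaw %.2f Fal %.1f Fac %.1f Fz %.1f M %s"%(s["clock"],p[:2]@u,p[:2]@n,p[2],np.degrees(s["eef_rot"][2]),f[:2]@u,f[:2]@n,f[2],s["moment"].round(2)))
E
python3 - <<'E'
from h import *
jig();c=camera("wrist");save(c,"wrist5");jig()
r=trace("sound_blank",c)[0];print(r["conf"],[np.round(x,1) for x in topquad(c,r["pixels"],43)])
E
```

```text
t 17.90 along 513.2 across 224.4 z 27.3 yaw 10.01 Fal -0.4 Fac 1.1 Fz -0.6 M [0.04 0.07 0.01]
t 17.95 along 513.2 across 224.5 z 27.5 yaw 10.02 Fal 0.1 Fac -0.2 Fz -0.1 M [0.05 0.11 0.01]
0.7 [array([474.3, 310.4]), array([77.1, 36.5]), np.float64(9.9)]
```

View pics/wrist5.png

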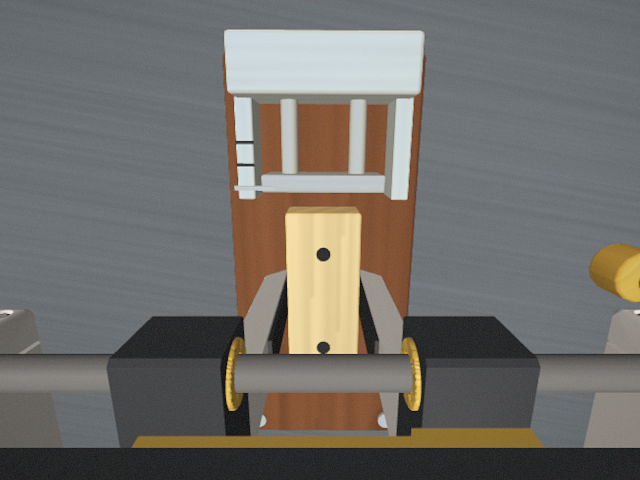

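Call:
servo_tool:
  motion:
    - {"wx":0,"wy":0,"wz":0,"dx":0,"dy":0.01,"dz":0.02,"fingers":1}
    - {"wx":0,"wy":0,"wz":0,"dx":0,"dy":0.01,"dz":0.03,"fingers":1}
    - {"wx":0,"wy":0,"wz":0,"dx":0,"dy":0.01,"dz":0.035,"fingers":1}
    - {"wx":0,"wy":0,"wz":0,"dx":0,"dy":0.01,"dz":0.035,"fingers":1}

```text
clock: 18.4
eef_pos: [466.3, 309.0, 23.9]
eef_rot: [-3.142, -0.001, 0.175]
wrist_force: [-3.3, -2.9, 9.5]
finger_gap: 35.8
finger_force: 50.0
```

```bash
python3 -c "
from h import *
jig()"
```

```text
t 18.40 along 512.9 across 223.3 z 23.9 yaw 10.02 Fal -3.8 Fac -2.2 Fz 9.5 M [-0.54  0.74 -0.03]
```

Call:
servo_tool:
  motion:
    - {"wx":0,"wy":0,"wz":0,"dx":0,"dy":0,"dz":-0.003,"fingers":1}
    - {"wx":0,"wy":0,"wz":0,"dx":0.03,"dy":0,"dz":-0.003,"fingers":1}
    - {"wx":0,"wy":0,"wz":0,"dx":0.06,"dy":0,"dz":-0.003,"fingers":1}
    - {"wx":0,"wy":0,"wz":0,"dx":0.09,"dy":0,"dz":-0.003,"fingers":1}
    - {"wx":0,"wy":0,"wz":0,"dx":0.12,"dy":0,"dz":-0.003,"fingers":1}
    - {"wx":0,"wy":0,"wz":0,"dx":0.15,"dy":0,"dz":-0.003,"fingers":1}
    - {"wx":0,"wy":0,"wz":0,"dx":0.15,"dy":0,"dz":-0.003,"fingers":1}

```text
clock: 19.1
eef_pos: [480.6, 311.7, 23.9]
eef_rot: [-3.141, 0.001, 0.175]
wrist_force: [-6.7, -1.3, 9.5]
finger_gap: 35.3
finger_force: 50.0
```

```bash
python3 -c "
from h import *
jig()"
```

```text
t 19.10 along 527.4 across 223.6 z 23.9 yaw 10.02 Fal -6.8 Fac -0.1 Fz 9.5 M [-0.26  1.21 -0.05]
```

Call:
servo_tool:
  motion:
    - {"wx":0,"wy":0,"wz":0,"dx":0.02,"dy":0,"dz":-0.004,"fingers":1}
    - {"wx":0,"wy":0,"wz":0,"dx":0.05,"dy":0,"dz":-0.005,"fingers":1}
    - {"wx":0,"wy":0,"wz":0,"dx":0.08,"dy":0,"dz":-0.005,"fingers":1}
    - {"wx":0,"wy":0,"wz":0,"dx":0.09,"dy":0,"dz":-0.005,"fingers":1}
    - {"wx":0,"wy":0,"wz":0,"dx":0.09,"dy":0,"dz":-0.005,"fingers":1}
    - {"wx":0,"wy":0,"wz":0,"dx":0.09,"dy":0,"dz":-0.005,"fingers":1}

```text
clock: 19.7
eef_pos: [488.3, 313.1, 23.9]
eef_rot: [3.141, 0.003, 0.175]
wrist_force: [-12.4, -2.4, 10.0]
finger_gap: 35.3
finger_force: 50.0
```

Run:
```python
from h import *
jig();c=camera("wrist");jig()
im=cv2.cvtColor(c["image"],cv2.COLOR_RGB2BGR)[80:280,200:450]
cv2.imwrite("pics/w6.png",cv2.resize(im,(750,600),interpolation=cv2.INTER_CUBIC))
```

```text
t 19.70 along 535.2 across 223.5 z 23.9 yaw 10.02 Fal -12.7 Fac -0.2 Fz 10.0 M [-0.28  2.42 -0.1 ]
t 19.75 along 535.2 across 223.5 z 23.8 yaw 10.02 Fal -12.0 Fac 0.2 Fz 9.3 M [-0.37  2.37 -0.11]
```

View pics/w6.png

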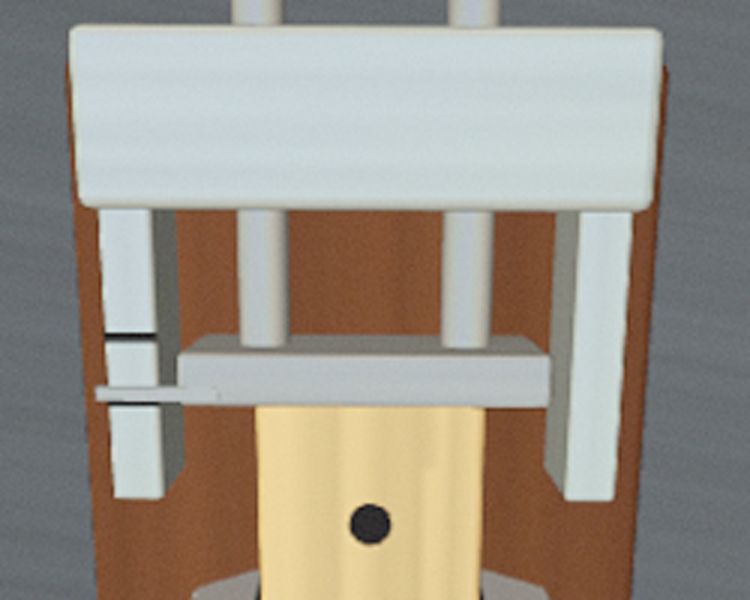

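Call:
servo_tool:
  motion:
    - {"wx":0,"wy":0,"wz":0,"dx":0.01,"dy":0,"dz":-0.005,"fingers":1}
    - {"wx":0,"wy":0,"wz":0,"dx":0.02,"dy":0,"dz":-0.005,"fingers":1}
    - {"wx":0,"wy":0,"wz":0,"dx":0.03,"dy":0,"dz":-0.005,"fingers":1}
    - {"wx":0,"wy":0,"wz":0,"dx":0.03,"dy":0,"dz":-0.005,"fingers":1}
    - {"wx":0,"wy":0,"wz":0,"dx":0.03,"dy":0,"dz":-0.005,"fingers":1}

```text
clock: 20.25
eef_pos: [491.0, 313.5, 23.9]
eef_rot: [3.141, 0.004, 0.175]
wrist_force: [-11.6, -1.1, 5.9]
finger_gap: 35.6
finger_force: 50.0
```

Run:
```python
from h import *
jig();c=camera("wrist");jig()
im=cv2.cvtColor(c["image"],cv2.COLOR_RGB2BGR)[80:280,200:450]
cv2.imwrite("pics/w7.png",cv2.resize(im,(750,600),interpolation=cv2.INTER_CUBIC))
s=camera("side");im=cv2.cvtColor(s["image"],cv2.COLOR_RGB2BGR)[150:230,170:300]
cv2.imwrite("pics/s7.png",cv2.resize(im,(780,480),interpolation=cv2.INTER_CUBIC))
```

```text
t 20.25 along 538.0 across 223.5 z 23.9 yaw 10.02 Fal -11.6 Fac 0.9 Fz 5.9 M [-0.19  2.2  -0.11]
t 20.30 along 538.0 across 223.5 z 23.8 yaw 10.02 Fal -12.2 Fac 1.1 Fz 4.5 M [-0.12  2.25 -0.11]
```

View pics/w7.png

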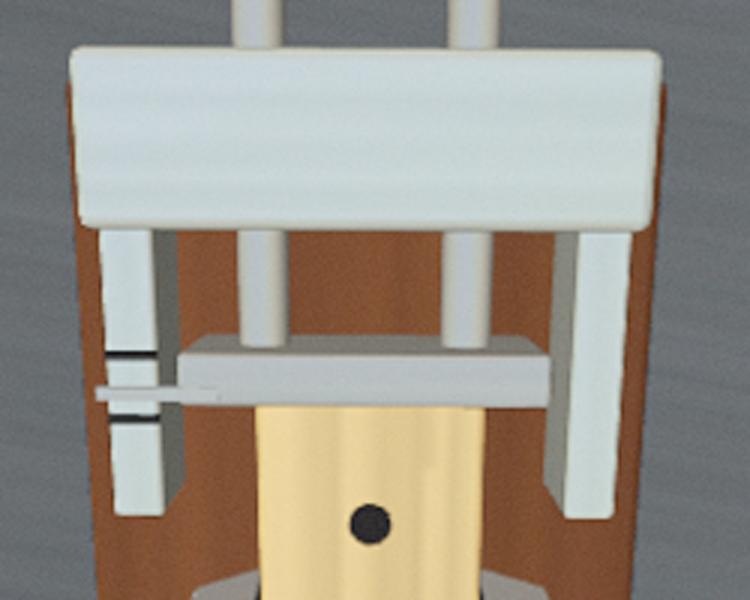

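View pics/s7.png

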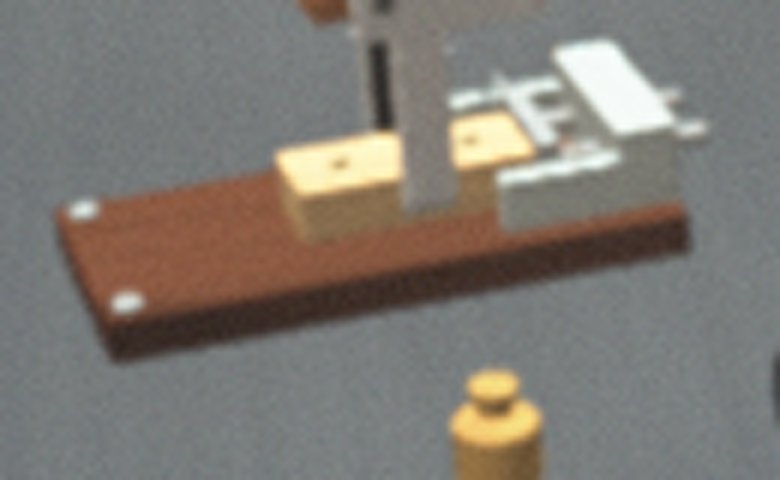

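Call:
servo_tool:
  motion:
    - {"wx":0,"wy":0,"wz":0,"dx":0,"dy":0,"dz":0,"fingers":1}
    - {"wx":0,"wy":0,"wz":0,"dx":0,"dy":0,"dz":0,"fingers":1}
    - {"wx":0,"wy":0,"wz":0,"dx":0,"dy":0,"dz":0,"fingers":1}
    - {"wx":0,"wy":0,"wz":0,"dx":0,"dy":0,"dz":0,"fingers":1}
    - {"wx":0,"wy":0,"wz":0,"dx":0,"dy":0,"dz":0,"fingers":1}

```text
clock: 20.85
eef_pos: [491.0, 313.5, 23.9]
eef_rot: [3.141, 0.004, 0.175]
wrist_force: [-11.7, -0.9, 4.5]
finger_gap: 35.9
finger_force: 50.0
```

```bash
python3 -c "
from h import *
jig();print(sign_off())"
```

```text
t 20.85 along 538.0 across 223.5 z 23.9 yaw 10.02 Fal -11.6 Fac 1.1 Fz 4.5 M [-0.16  2.17 -0.06]
the job is handed in; nothing more can be done
None
```

I handed the job in at about 21 s: both faulty blanks are in the reject tray, and the gripper is holding the sound one flat and square against the stop. The pointer sits between the lines at about 14 mm (roughly 8–9 N from the spring); the wrist sensor reads 11.6 N along the push, which I put down to bed friction on top of the spring.

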